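Line up the circuit breakers on the rail by width

ROBOT

A 7-joint arm with a two-finger parallel gripper is mounted at the origin on the work surface. World frame = base frame: x ahead of the robot, y to its left, z up, the work surface at z = 0. Lengths are in m, angles in degrees, forces in N, time in s.
With the tool pointing down it reaches from about 0.35 to 0.9 m from the base axis. Payload 19.9 kg.
Tool frame: the origin (TCP) lies on the centre line of the jaws, within the pads' length; the fingertips stand 14 mm ahead of it and the grasp point (between the pads) lies 5 mm behind it; z points along the fingers, y is the direction in which the jaws open and shut (so a half turn about z gives the same grasp; the last joint's range is limited). The gripper opens to 85 mm and grips with 20 to 120 N. Pads are 22 mm wide; open, the fingers measure 114 mm over their backs; the gripper's body (76 mm by 85 mm) begins 54 mm behind the grasp point. The pads swing forward as they close: fully open they stand 13 mm farther back than shut.
Start: joints at [73.367, 23.915, -0.59, 92.452, 0.269, 63.638, -3.037], TCP at [0.154, -0.606, 0.245] pointing down, gripper open.
Joint ranges: [-161.28, 161.28], [-22.2, 115.67], [-73.04, 71.86], [3.21, 147.25], [-68.34, 248.33], [10.77, 114.83], [-161.83, 161.83]. Speed limits (degrees/s): [108.29, 108.29, 136.94, 136.94, 172.46, 172.46, 172.46].

INTERFACE

Orientations are given as a 3x3 rotation matrix whose columns are the frame's x, y, z axes.
In Python, from bench import * gives the robot as it stands.
- The arm moves only by the tool step_arm, never from a script. Its argument "rows" is a list of rows, each a list of 5 numbers: the closure, from 0 (fully open) to 1 (shut), then the shift along the tool's x, y, z in mm, then the turn about the tool's z in rad. In form: [[fingers, x, y, z, roll], ...]. A call has 1 to 10 rows; each row shifts and turns the pose as measured when the row begins, along the tool's axes as they then stand; what a row does not reach is not made up. A row lasts 1/8 s, in which the tool goes at most 62.5 mm and 10.7 degrees, less where a joint would pass 70% of its speed; a pose out of reach is approached as far as the arm can. A call with a gripper value outside its range is refused whole. The fingers move at their own pace and stop on an object; "force" is the grip in N (left out, the last holds). Time passes only in rows, so rows that do not move let the fingers close. It gives the time, the measured TCP pose, the force and the opening at its end, in the units of the state.
- read_state(): the state, without advancing time (a new reading comes with each control period).
- capture(name): name is "scene" or "top"; returns the picture (420x560x3 uint8, red, green, blue); there is no depth.
- camera_info(name): a dict with "fx", "fy", "cx", "cy" (pixels), "T" (4x4, takes a point from camera to world coordinates). Camera axes: x right, y up, looking along -z (the intrinsics and any distortion apply to the point x, -y, -z); pixel columns grow to the right and rows downward; lengths in m; the calibration is good to about 2 mm. A picture is of the moment at which its call begins. camera_info takes no time and is no camera call.
- finish_job(): hands the job in, once; it reports no verdict.
The state is a dict: "time_s": time; "joint_positions": joint angles; "joint_vel": joint speeds; "joint_torque": joint torques, N m; "ee_pos": TCP position; "orientation": TCP orientation; "force": force on the tool from outside, world axes, zero at the start; "ft_torque": the same for the moment, N m; "width": opening from 0.0 (shut) to 1.0 (fully open).
Only numpy, scipy, OpenCV 4.12 (cv2) and the standard library are available. Lean on these libraries where they do the work, as an engineer would, in place of code of your own. Each camera call takes 0.05 s, during which the arm holds its last target.

TASK

Line the four loose circuit breakers up on the four black seat plates of the rail in order of width: the widest on the plate next to the power supply, then ever narrower, down to the single-pole one on the plate farthest from it. Stand each upright in the middle of its plate and squared up with it, let go, and leave the computer mouse where it lies.

Things in the scene. Friction and masses are not known exactly. Their poses are not given: they have to be found in the camera images.
- cb1_grip (a point): Loose white one-pole circuit breaker, one black toggle on top, about 120 g. Base 85 (x) by 18 (y) by 30 mm high; on its middle a nose 45 (x) by 18 (y), 30 to 76 mm above the underside; toggles 9 mm more. This point: nose centre, 53 mm above the underside, z up. Grip the nose along x, fingertips above the base's 20 mm shoulders. Either way round is the same.
- cb2_grip (a point): Loose white two-pole circuit breaker, two black toggles on top, about 240 g. Base 85 (x) by 36 (y) by 30 mm high; on its middle a nose 45 (x) by 36 (y), 30 to 76 mm above the underside; toggles 9 mm more. This point: nose centre, 53 mm above the underside, z up. Grip the nose along x, fingertips above the base's 20 mm shoulders. Either way round is the same.
- cb3_grip (a point): Loose white three-pole circuit breaker, three black toggles on top, about 360 g. Base 85 (x) by 54 (y) by 30 mm high; on its middle a nose 45 (x) by 54 (y), 30 to 76 mm above the underside; toggles 9 mm more. This point: nose centre, 53 mm above the underside, z up. Grip the nose along x, fingertips above the base's 20 mm shoulders. Either way round is the same.
- cb4_grip (a point): Loose white four-pole circuit breaker, four black toggles on top, about 480 g. Base 85 (x) by 72 (y) by 30 mm high; on its middle a nose 45 (x) by 72 (y), 30 to 76 mm above the underside; toggles 9 mm more. This point: nose centre, 53 mm above the underside, z up. Grip the nose along x, fingertips above the base's 20 mm shoulders. Either way round is the same.
- seat1: One of four equal black seat plates fixed on the rail, 74 mm along it (y) by 95 mm across (x), 85 mm apart; origin at the centre of its underside, 16 mm above the bench; top 20 mm above the bench. The number in the name says nothing of its place in the row. A breaker set right has its x along the plate's x.
- seat2: One of four equal black seat plates fixed on the rail, 74 mm along it (y) by 95 mm across (x), 85 mm apart; origin at the centre of its underside, 16 mm above the bench; top 20 mm above the bench. The number in the name says nothing of its place in the row. A breaker set right has its x along the plate's x.
- seat3: One of four equal black seat plates fixed on the rail, 74 mm along it (y) by 95 mm across (x), 85 mm apart; origin at the centre of its underside, 16 mm above the bench; top 20 mm above the bench. The number in the name says nothing of its place in the row. A breaker set right has its x along the plate's x.
- seat4: One of four equal black seat plates fixed on the rail, 74 mm along it (y) by 95 mm across (x), 85 mm apart; origin at the centre of its underside, 16 mm above the bench; top 20 mm above the bench. The number in the name says nothing of its place in the row. A breaker set right has its x along the plate's x.
- psu: Power supply fixed on the rail at one end of the row (either end): vented aluminium box, 95 (x, across the rail) by 60 (y) by 70 mm high, its terminals 10 mm farther out; origin at the centre of its underside, 16 mm above the bench. The seat plates lie 95, 180, 265 and 350 mm from it, centre to centre. At the row's other end is a small grey end stop, 30 mm high.
- mouse_mid (a point): Loose grey computer mouse among the breakers, about 100 (x) by 58 by 32 mm, to be left alone; this point is its centre, 16 mm above the bench.
Mind the look-alikes: they are no part of the job. Leave any green or red look-alike of the part that bears cb3_grip alone. Leave any yellow look-alike of the part that bears cb2_grip alone.

How it is judged:
By the outcome, as a careful person would: the job done as asked, in the order asked, and still so for the second after the job is handed in, with the robot touching nothing.
It also fails if it takes over 104 s, if anything falls off the work surface, if the arm or the gripper's body presses on something with over 40 N, if the wrist force passes 120 N, or if a joint passes its speed limit or range.

## Working session

There is one attempt and no reset: what is moved stays moved. The work goes in short steps, Python scripts to look and compute and a tool call to move; the robot and the scene stay as the last step left them, time stands still between calls to the robot, and variables do not carry over. Pictures are saved under pics/ and viewed, and the job is handed in when it is done.

Besides the shell and the picture viewer there is one more tool, called after ">>>" as a command line: name --pt "numbers of a row" for each row, then --argument value for the rest. step_arm: Moves the arm, as the interface text tells. Its arguments: {"type":"object","properties":{"rows":{"type":"array","items":{"type":"array","items":{"type":"number"}}},"force":{"type":"number"}},"required":["rows"]}

```bash
mkdir -p pics; python3 - <<'E'
from bench import *
import cv2
for n in ("scene","top"):
    im=capture(n); cv2.imwrite(f"pics/{n}0.png",im[:,:,::-1]); 
    c=camera_info(n); print(n,c)
s=read_state();print(s['time_s'],s['ee_pos'],s['orientation'],s['width'],s['force'])
E
```

```text
scene {'fx': 463.3768347297859, 'fy': 463.3768347297859, 'cx': 273.8978907961494, 'cy': 222.71535303693628, 'T': array([[ 0.57838467, -0.64788012,  0.49570407,  0.98082131],
       [ 0.81576177,  0.46082435, -0.34953347, -0.30911383],
       [-0.00197672,  0.60654123,  0.79504957,  0.81081098],
       [ 0.        ,  0.        ,  0.        ,  1.        ]])}
top {'fx': 454.1069662319733, 'fy': 454.1069662319733, 'cx': 279.7089370565141, 'cy': 207.59441148552818, 'T': array([[-0.02170556,  0.98255488, -0.18470185,  0.31052788],
       [-0.99958473, -0.01782565,  0.02264116,  0.04766045],
       [ 0.01895376,  0.18511658,  0.98253377,  0.99263553],
       [ 0.        ,  0.        ,  0.        ,  1.        ]])}
0.1 [ 0.15380262 -0.60549928  0.24475133] [[ 9.69210962e-01  2.46231559e-01 -3.61795121e-04]
 [ 2.46231801e-01 -9.69210467e-01  9.85660654e-04]
 [-1.07954858e-04 -1.04439857e-03 -9.99999449e-01]] 1.0004489887212726 [-1.14046604 -0.33433106  0.29931202]
```

View pics/scene0.png

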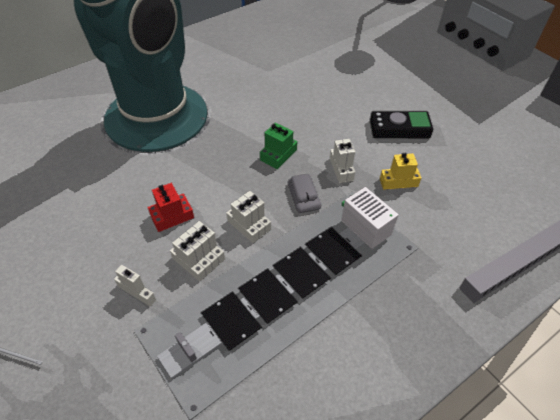

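View pics/top0.png

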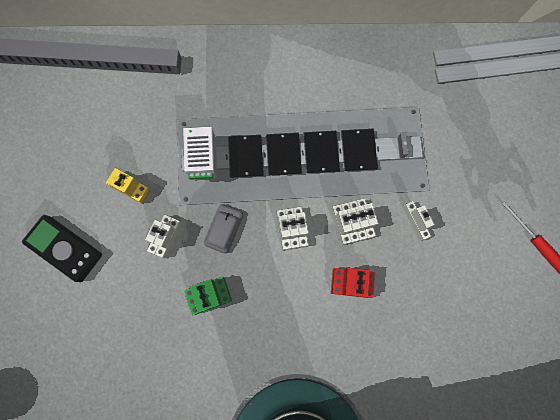

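The scene picture shows white breakers at (130,285) 1P, (197,248) 4P, (249,214) 3P and (342,160) 2P. The PSU is at (370,215) and the mouse at (304,193).

In the top picture the breakers are 2P (162,235), 3P (293,227), 4P (357,221) and 1P (420,219). The PSU is at (198,150), on the +y side, and the plates are at columns 246, 284, 322 and 360.

Look-alikes to avoid in the top picture: yellow 2P (127,183), green (208,296) and red (353,282). Next I'll take close crops.

```bash
python3 - <<'E'
import cv2,numpy as np
t=cv2.imread('pics/top0.png')
def crop(x0,y0,w,h,s):
    return cv2.resize(t[y0:y0+h,x0:x0+w],None,fx=s,fy=s,interpolation=cv2.INTER_CUBIC)
a=crop(265,190,180,65,4); b=crop(130,200,180,65,4)
cv2.imwrite('pics/crops.png',np.vstack([a,b]))
cv2.imwrite('pics/rail.png',crop(175,100,260,105,3))
E
```

```text
(no output)
```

View pics/crops.png

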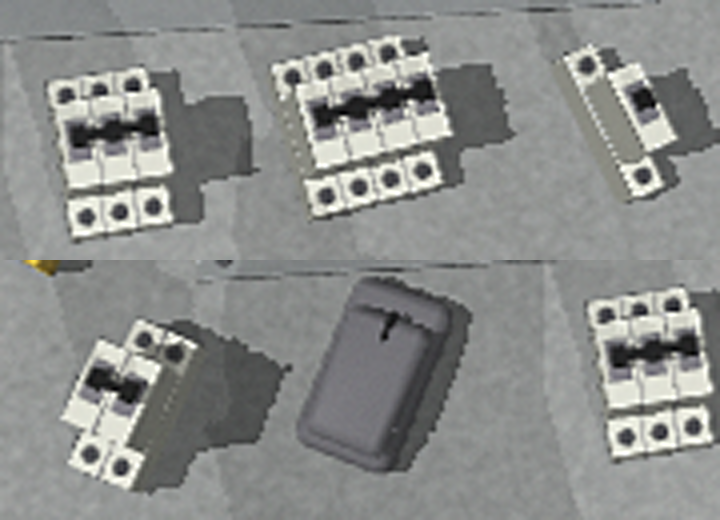

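View pics/rail.png

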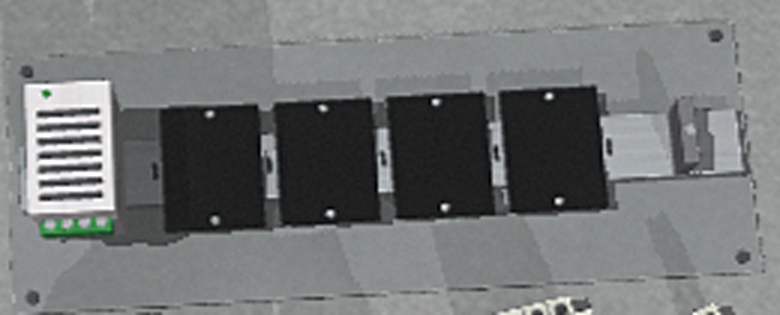

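```bash
cat > h.py <<'E'
import numpy as np,cv2,json
from bench import *
def ray(n,uv,z):
    c=camera_info(n);uv=np.atleast_2d(np.array(uv,float))
    d=np.c_[(uv[:,0]-c['cx'])/c['fx'],-(uv[:,1]-c['cy'])/c['fy'],-np.ones(len(uv))]@c['T'][:3,:3].T
    o=c['T'][:3,3]; return o+d*((z-o[2])/d[:,2])[:,None]
def proj(n,P):
    c=camera_info(n);P=np.atleast_2d(np.array(P,float))
    q=(P-c['T'][:3,3])@c['T'][:3,:3]
    return np.c_[c['cx']+c['fx']*q[:,0]/-q[:,2],c['cy']-c['fy']*q[:,1]/-q[:,2]]
E
python3 - <<'E'
from h import *
for n,roi in (("top",(215,115,175,75)),("scene",(190,215,180,140))):
    im=cv2.imread(f'pics/{n}0.png');g=im.max(2)
    x,y,w,h=roi;m=np.zeros_like(g);m[y:y+h,x:x+w]=(g[y:y+h,x:x+w]<45)*255
    m=cv2.morphologyEx(m,cv2.MORPH_CLOSE,np.ones((3,3)));m=cv2.morphologyEx(m,cv2.MORPH_OPEN,np.ones((5,5)))
    cs,_=cv2.findContours(m,0,1)
    for c in sorted(cs,key=lambda c:c[:,0,0].mean()):
        if cv2.contourArea(c)<200: continue
        W=ray(n,c[:,0],.02); r=cv2.minAreaRect((W[:,:2]*1000).astype(np.float32)); M=cv2.moments(c)
        print(n,np.round(r[0],1),np.round(r[1],1),round(r[2],2), np.round(ray(n,[M['m10']/M['m00'],M['m01']/M['m00']],.02)*1000,1))
# psu label
# terminal dots
im=cv2.imread('pics/top0.png');g=cv2.cvtColor(im,6)
S=8
for nm,(x,y,w,h) in dict(cb4=(330,195,52,55),cb3=(273,203,40,50),cb2=(140,208,45,55),cb1=(400,195,35,48)).items():
    print(nm);z=cv2.resize(im[y:y+h,x:x+w],None,fx=S,fy=S,interpolation=2)
    cv2.imwrite(f'pics/z_{nm}.png',z)
    zz=z.max(2); wm=cv2.morphologyEx((z.min(2)>150).astype(np.uint8),cv2.MORPH_OPEN,np.ones((3,3)))
    dm=(zz<125).astype(np.uint8)
    k,l,st,ce=cv2.connectedComponentsWithStats(dm)
    for i in range(1,k):
        if 60<st[i,4]<900:
            u=(ce[i]+.5)/S-.5+[x,y]; print(st[i,4],np.round(u,2),np.round(ray('top',u,.03)[0,:2]*1000,1))
E
```

```text
top [612.8  98.5] [94.  73.3] 2.15 [[612.8  98.7  20. ]]
top [616.1  13.3] [94.3 72.8] 2.27 [[616.2  13.6  20. ]]
top [619.5 -71.2] [94.6 74.4] 2.32 [[619.5 -71.2  20. ]]
top [ 622.8 -155.8] [94.7 73.1] 2.06 [[ 622.4 -155.6   20. ]]
scene [ 625.7 -157.2] [93.7 72.6] 2.43 [[ 627.2 -158.1   20. ]]
scene [622.3 -72.8] [93.5 72.8] 2.75 [[623.9 -73.3  20. ]]
scene [618.6  12.2] [93.4 72.1] 2.42 [[619.5  11.3  20. ]]
scene [614.8  99.7] [93.6 77.4] 2.45 [[616.   96.7  20. ]]
cb4
724 [333.5 196. ] [515. -92.]
100 [358.22 198.68] [ 508.1 -145.6]
132 [350.8  200.51] [ 504.3 -129.2]
887 [361.57 202.93] [ 498.6 -152.3]
108 [347.   201.72] [ 501.8 -120.8]
97 [343.03 202.73] [ 499.7 -112. ]
875 [353.65 204.98] [ 494.3 -134.8]
145 [338.59 203.7 ] [ 497.7 -102.3]
77 [334.97 204.78] [495.5 -94.3]
883 [345.68 207.07] [ 490.1 -117.3]
61 [331.74 206.2 ] [492.5 -87.2]
83 [332.74 209.44] [485.4 -89. ]
81 [333.72 213.4 ] [476.6 -90.8]
99 [338.71 216.28] [ 470.1 -101.3]
167 [372.85 216.69] [ 467.9 -175.1]
85 [369.88 217.6 ] [ 466.  -168.5]
95 [339.72 219.43] [ 463.2 -103.1]
84 [361.76 219.65] [ 461.9 -150.
[... 1265 characters left out ...]
.7]
108 [148.65 228.75] [450.8 305.2]
74 [147.7  230.57] [446.9 307.1]
86 [153.66 234.8 ] [437.6 294.3]
87 [161.03 237.73] [431.  278.5]
103 [148.73 243.79] [418.7 304.1]
84 [147.8  245.85] [414.3 305.9]
816 [152.16 248.15] [409.3 296.6]
794 [159.86 251.4 ] [402.1 280.2]
cb1
114 [406.01 202.76] [ 497.2 -249.3]
888 [411.25 205.95] [ 489.9 -260.2]
72 [402.77 204.89] [ 492.6 -241.9]
66 [420.71 218.2 ] [ 462.6 -278.7]
307 [426.87 218.97] [ 460.7 -292. ]
69 [421.73 220.21] [ 458.2 -280.6]
67 [422.75 222.24] [ 453.7 -282.4]
72 [423.75 224.19] [ 449.5 -284.3]
72 [424.74 226.19] [ 445.1 -286.1]
128 [422.2  229.71] [ 437.5 -280. ]
72 [418.74 231.38] [ 434.1 -272.2]
819 [425.29 233.5 ] [ 429.2 -286. ]
```

Choice check: the crop shows four black toggles on the breaker at (357,221), three on (293,227), two on (162,235) and one on (420,219). All four are white, so these are the right parts. The wide plate goes next to the PSU at +y.

My plan is widest first. I'll turn over the start point, then translate.

```bash
cat >> h.py <<'E'
# centre(mm), yaw(deg) of breaker x, from top cam
BR=dict(cb4=(460.1,-133.7,13.5),cb3=(448.2,0.2,7.9),cb2=(435.5,275.3,-23.7),cb1=(459.6,-273.1,23.0))
SEAT=dict(cb4=(612.8,98.6),cb3=(616.2,13.7),cb2=(619.5,-71.1),cb1=(622.8,-155.8)); SY=2.25
def plan(x,y,z,th):
    s=read_state();R=np.array(s['orientation']);p=np.array(s['ee_pos'])*1000
    yaw=np.degrees(np.arctan2(R[1,0],R[0,0])); d=(th+90-yaw+90)%180-90 if False else th+90-yaw
    d=(d+180)%360-180
    c,q=np.cos(np.radians(th+90)),np.sin(np.radians(th+90))
    Rt=np.array([[c,q,0],[q,-c,0],[0,0,-1]])
    D=np.array([x,y,z])-p
    print('t',s['time_s'],'p',p.round(1),'yaw',yaw.round(2),'w',round(s['width'],3),'F',np.round(s['force'],1),'tilt',R[2].round(4))
    print('roll rad',round(-np.radians(d),4),'shift after roll',(Rt.T@D).round(1),'shift now',(R.T@D).round(1))
E
python3 -c "
from h import *
plan(460,-134,200,13.5)
print(proj('top',[[.465,.262,.03]]))"
```

```text
t 0.1 p [ 153.8 -605.5  244.8] yaw 14.25 w 1.0 F [-1.1 -0.3  0.3] tilt [-1.e-04 -1.e-03 -1.e+00]
roll rad -1.5576 shift after roll [387.  407.8  44.8] shift now [ 412.9 -381.5   45.1]
[[169.23896227 221.76011246]]
```

>>> step_arm --pt "0 0 0 0 -0.18" --pt "0 0 0 0 -0.18" --pt "0 0 0 0 -0.18" --pt "0 0 0 0 -0.18" --pt "0 0 0 0 -0.18" --pt "0 0 0 0 -0.18" --pt "0 0 0 0 -0.18" --pt "0 0 0 0 -0.18" --pt "0 0 0 0 -0.117" --pt "0 0 0 0 0" --force 60

```text
time_s: 1.35
ee_pos: [0.1532, -0.6036, 0.241]
orientation: [[-0.281, 0.96, -0.002], [0.96, 0.281, 0.008], [0.008, 0.0, -1.0]]
force: [0.2, 0.1, -0.5]
width: 1.001
```

>>> step_arm --pt "0 39 41 0 0" --pt "0 39 41 0 0" --pt "0 39 41 0 0" --pt "0 39 41 0 0" --pt "0 39 41 0 0" --pt "0 39 41 0 0" --pt "0 39 41 0 0" --pt "0 39 41 0 0" --pt "0 39 41 0 0" --pt "0 20 20 0 0"

```text
time_s: 2.6
ee_pos: [0.4359, -0.1292, 0.2438]
orientation: [[-0.242, 0.97, -0.0], [0.97, 0.242, 0.007], [0.007, 0.001, -1.0]]
force: [0.4, -0.5, 0.1]
width: 1.002
```

```bash
python3 -c "
from h import *
plan(460,-134,150,13.5)"
```

```text
t 2.6 p [ 435.9 -129.2  243.8] yaw 104.01 w 1.002 F [ 0.4 -0.5  0.1] tilt [ 0.0067  0.0013 -1.    ]
roll rad 0.009 shift after roll [-10.3  22.3  93.8] shift now [-11.2  22.1  93.7]
```

>>> step_arm --pt "0 -5 11 45 0.009" --pt "0 -5 11 45 0" --pt "0 0 0 0 0"

```text
time_s: 2.98
ee_pos: [0.4618, -0.1308, 0.1524]
orientation: [[-0.227, 0.974, 0.002], [0.974, 0.227, 0.007], [0.006, 0.003, -1.0]]
force: [1.4, -0.1, 1.3]
width: 0.997
```

```bash
python3 -c "
from h import *
plan(460,-134,50,13.5)
cv2.imwrite('pics/a1.png',cv2.resize(capture('top')[150:290,260:460,::-1],None,fx=4,fy=4))"
```

```text
t 2.975 p [ 461.8 -130.8  152.4] yaw 103.13 w 0.997 F [ 1.4 -0.1  1.3] tilt [ 0.006  0.003 -1.   ]
roll rad -0.0065 shift after roll [ -2.7  -2.5 102.4] shift now [ -3.3  -2.7 102.3]
```

View pics/a1.png

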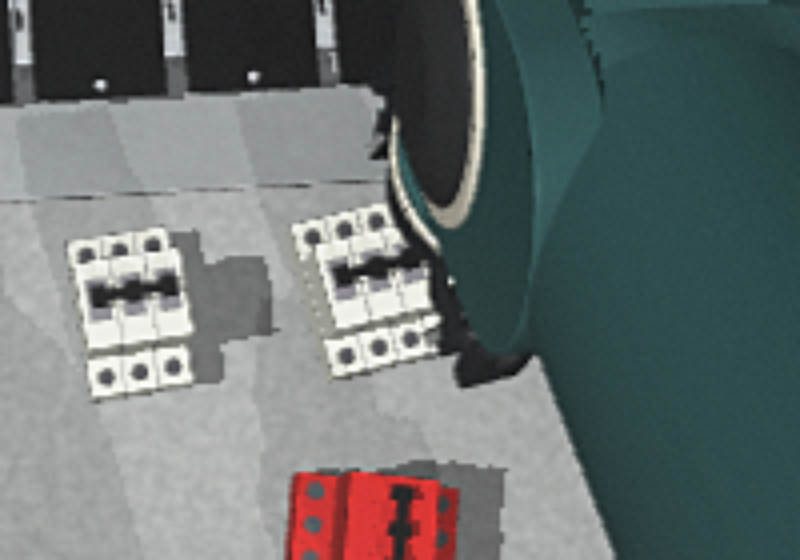

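```bash
python3 -c "
from h import *
print(proj('top',[[.4618,-.1308,.1524],[.4618,-.1308,.138],[.462,-.131,.05]]),proj('scene',[[.4618,-.1308,.1524]]))
cv2.imwrite('pics/a2.png',cv2.resize(capture('scene')[150:320,100:300,::-1],None,fx=4,fy=3.5))"
```

```text
[[364.00058804 209.56813287]
 [362.49025529 210.92478423]
 [354.31908934 218.24958064]] [[189.56833404 212.22764704]]
```

View pics/a2.png

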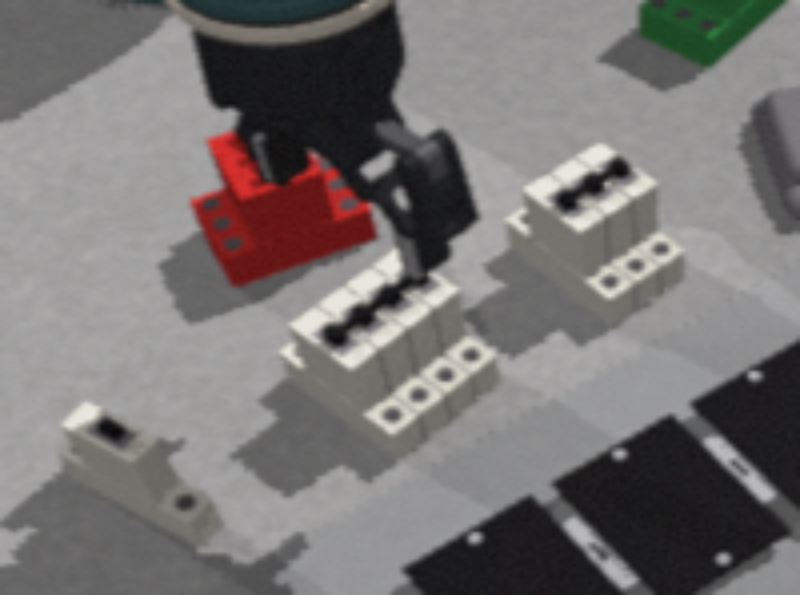

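The two fingers straddle the 4-pole at crop (340,200), as computed, so I'll descend.

>>> step_arm --pt "0 -3 -2.5 25 -0.006" --pt "0 0 0 25 0" --pt "0 0 0 12 0" --pt "0 0 0 0 0"

```text
time_s: 3.58
ee_pos: [0.4637, -0.1372, 0.0992]
orientation: [[-0.228, 0.974, 0.014], [0.974, 0.228, -0.002], [-0.005, 0.013, -1.0]]
force: [0.1, 0.3, 0.1]
width: 0.997
```

```bash
python3 -c "
from h import *
plan(460,-134,50,13.5)"
```

```text
t 3.575 p [ 463.7 -137.2   99.2] yaw 103.17 w 0.997 F [0.1 0.3 0.1] tilt [-0.0051  0.0132 -0.9999]
roll rad -0.0058 shift after roll [ 4.  -2.8 49.2] shift now [ 4.2 -3.5 49.1]
```

>>> step_arm --pt "0 4 -3.5 10 -0.006" --pt "0 0 0 10 0" --pt "0 0 0 10 0" --pt "0 0 0 5 0" --pt "0 0 0 0 0"

```text
time_s: 4.2
ee_pos: [0.4605, -0.1344, 0.0636]
orientation: [[-0.234, 0.972, 0.016], [0.972, 0.234, -0.003], [-0.007, 0.015, -1.0]]
force: [0.4, -0.5, 0.4]
width: 1.002
```

```bash
python3 -c "
from h import *
plan(460,-134,50,13.5)"
```

```text
t 4.2 p [ 460.5 -134.4   63.6] yaw 103.5 w 1.002 F [ 0.4 -0.5  0.4] tilt [-0.007   0.015  -0.9999]
roll rad 0.0001 shift after roll [ 0.5 -0.4 13.6] shift now [ 0.6 -0.6 13.6]
```

>>> step_arm --pt "0 0 0 7 0" --pt "0 0 0 6 0" --pt "0 0 0 0 0" --pt "1 0 0 0 0" --pt "1 0 0 0 0" --pt "1 0 0 0 0" --pt "1 0 0 0 0" --pt "1 0 0 0 0" --pt "1 0 0 0 0" --force 60

```text
time_s: 5.32
ee_pos: [0.4611, -0.1345, 0.0504]
orientation: [[-0.233, 0.972, 0.017], [0.972, 0.233, -0.004], [-0.007, 0.016, -1.0]]
force: [0.9, -0.1, -0.8]
width: 0.52
```

```bash
python3 -c "
from h import *
plan(460,-134,50,13.5)"
```

```text
t 5.325 p [ 461.1 -134.5   50.4] yaw 103.49 w 0.52 F [ 0.9 -0.1 -0.8] tilt [-0.0075  0.0157 -0.9998]
roll rad -0.0002 shift after roll [ 0.8 -0.9  0.4] shift now [ 0.8 -0.9  0.4]
```

>>> step_arm --pt "1 0 0 -15 0" --pt "1 0 0 -25 0" --pt "1 0 0 -30 0" --pt "1 0 0 -30 0" --pt "1 0 0 -30 0" --pt "1 0 0 -15 0.05" --pt "1 0 0 0 0.1" --pt "1 0 0 0 0.05" --pt "1 0 0 0 0"

```text
time_s: 6.45
ee_pos: [0.4563, -0.133, 0.2036]
orientation: [[-0.024, 1.0, 0.014], [1.0, 0.024, -0.003], [-0.004, 0.014, -1.0]]
force: [-1.0, 0.5, -5.2]
width: 0.521
```

```bash
python3 -c "
from h import *
plan(612.8,97.6,130,2.25)"
```

```text
t 6.45 p [ 456.3 -133.   203.6] yaw 91.36 w 0.521 F [-1.   0.5 -5.2] tilt [-0.0037  0.0144 -0.9999]
roll rad -0.0156 shift after roll [224.3 165.4  73.6] shift now [227.1 160.8  75.1]
```

>>> step_arm --pt "1 25 18 0 -0.015" --pt "1 35 25 0 0" --pt "1 38 28 0 0" --pt "1 38 28 0 0" --pt "1 38 28 0 0" --pt "1 30 22 0 0" --pt "1 15 12 0 0" --pt "1 0 0 0 0"

```text
time_s: 7.45
ee_pos: [0.6115, 0.0973, 0.2019]
orientation: [[-0.037, 0.999, 0.008], [0.999, 0.037, -0.004], [-0.004, 0.008, -1.0]]
force: [-0.1, -1.0, -5.7]
width: 0.524
```

```bash
python3 -c "
from h import *
plan(612.8,97.6,110,2.25)"
```

```text
t 7.45 p [611.5  97.3 201.9] yaw 92.14 w 0.524 F [-0.1 -1.  -5.7] tilt [-0.0038  0.0077 -1.    ]
roll rad -0.0019 shift after roll [ 0.3  1.3 91.9] shift now [ 0.6  0.6 91.9]
```

>>> step_arm --pt "1 0 0 15 0" --pt "1 0 0 25 0" --pt "1 0 0 25 0" --pt "1 0 0 20 0" --pt "1 0 0 10 0" --pt "1 0 0 0 0"

```text
time_s: 8.2
ee_pos: [0.61, 0.0904, 0.1004]
orientation: [[-0.032, 0.999, 0.005], [0.999, 0.032, -0.007], [-0.007, 0.005, -1.0]]
force: [0.8, -0.4, -3.6]
width: 0.526
```

```bash
python3 -c "
from h import *
plan(612.8,97.6,70,2.25)"
```

```text
t 8.2 p [610.   90.4 100.4] yaw 91.82 w 0.526 F [ 0.8 -0.4 -3.6] tilt [-0.0069  0.0047 -1.    ]
roll rad -0.0075 shift after roll [ 7.1  3.  30.4] shift now [ 7.3  2.8 30.4]
```

>>> step_arm --pt "1 7 3 0 -0.0075" --pt "1 0 0 8 0" --pt "1 0 0 8 0" --pt "1 0 0 0 0"

```text
time_s: 8.7
ee_pos: [0.6141, 0.0983, 0.085]
orientation: [[-0.04, 0.999, 0.008], [0.999, 0.04, -0.006], [-0.007, 0.007, -1.0]]
force: [-0.5, -0.1, -4.7]
width: 0.522
```

```bash
python3 -c "
from h import *
plan(612.8,97.6,70,2.25)
cv2.imwrite('pics/b1.png',cv2.resize(capture('scene')[120:320,250:450,::-1],None,fx=3,fy=3))
cv2.imwrite('pics/b2.png',cv2.resize(capture('top')[100:250,170:370,::-1],None,fx=4,fy=4))"
```

```text
t 8.7 p [614.1  98.3  85. ] yaw 92.3 w 0.522 F [-0.5 -0.1 -4.7] tilt [-0.0067  0.0073 -1.    ]
roll rad 0.0008 shift after roll [-0.7 -1.3 15. ] shift now [-0.6 -1.4 15. ]
```

View pics/b1.png

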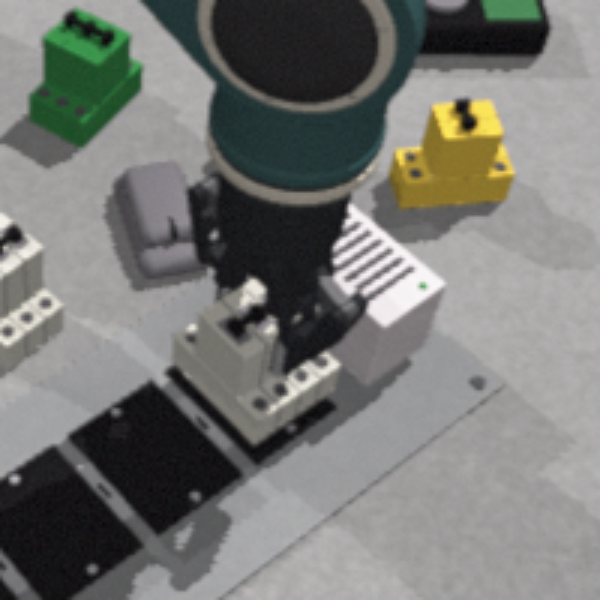

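View pics/b2.png

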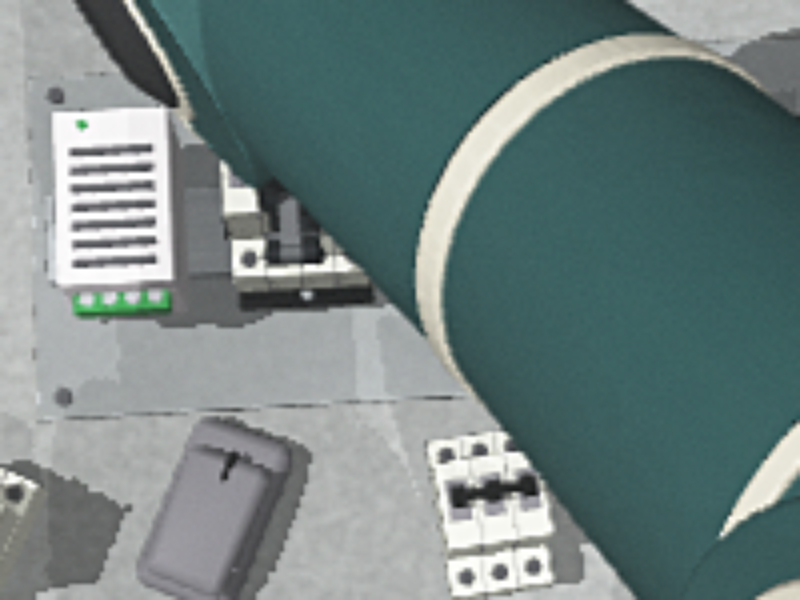

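The 4-pole hangs squarely over the plate next to the PSU: the dots run parallel to the plate edge at b2 (250-310,265). Lowering.

>>> step_arm --pt "1 -0.6 -1.4 4 0" --pt "1 0 0 4 0" --pt "1 0 0 3 0" --pt "1 0 0 0 0"

```text
time_s: 9.3
ee_pos: [0.6131, 0.0974, 0.0741]
orientation: [[-0.04, 0.999, 0.009], [0.999, 0.04, -0.006], [-0.007, 0.008, -1.0]]
force: [0.7, -0.9, -4.6]
width: 0.521
```

```bash
python3 -c "
from h import *
plan(612.8,97.6,70,2.25)"
```

```text
t 9.3 p [613.1  97.4  74.1] yaw 92.27 w 0.521 F [ 0.7 -0.9 -4.6] tilt [-0.0067  0.0085 -0.9999]
roll rad 0.0003 shift after roll [ 0.3 -0.3  4.1] shift now [ 0.3 -0.3  4.1]
```

>>> step_arm --pt "1 0 0 2 0" --pt "1 0 0 1.5 0" --pt "1 0 0 0 0"

```text
time_s: 9.68
ee_pos: [0.6133, 0.0974, 0.0705]
orientation: [[-0.04, 0.999, 0.009], [0.999, 0.04, -0.006], [-0.007, 0.009, -1.0]]
force: [-0.1, 0.6, -5.4]
width: 0.522
```

```bash
python3 -c "
from h import *
plan(612.8,97.6,70,2.25)"
```

```text
t 9.675 p [613.3  97.4  70.5] yaw 92.27 w 0.522 F [-0.1  0.6 -5.4] tilt [-0.0067  0.0088 -0.9999]
roll rad 0.0004 shift after roll [ 0.2 -0.5  0.5] shift now [ 0.2 -0.5  0.5]
```

>>> step_arm --pt "1 0 -0.3 0.7 0" --pt "1 0 0 0 0"

```text
time_s: 9.93
ee_pos: [0.6133, 0.0974, 0.0705]
orientation: [[-0.04, 0.999, 0.01], [0.999, 0.04, -0.006], [-0.007, 0.01, -1.0]]
force: [-0.4, -0.2, -4.4]
width: 0.515
```

```bash
python3 -c "
from h import *
plan(612.8,97.6,70,2.25)"
```

```text
t 9.925 p [613.3  97.4  70.5] yaw 92.27 w 0.515 F [-0.4 -0.2 -4.4] tilt [-0.0069  0.0096 -0.9999]
roll rad 0.0003 shift after roll [ 0.2 -0.5  0.5] shift now [ 0.2 -0.5  0.5]
```

>>> step_arm --pt "1 0 0 1.5 0" --pt "1 0 0 0.5 0"

```text
time_s: 10.18
ee_pos: [0.6134, 0.0975, 0.0704]
orientation: [[-0.04, 0.999, 0.011], [0.999, 0.04, -0.007], [-0.008, 0.01, -1.0]]
force: [-1.6, -0.7, 0.6]
width: 0.521
```

```bash
python3 -c "
from h import *
plan(612.8,97.6,70,2.25)"
```

```text
t 10.175 p [613.4  97.5  70.4] yaw 92.27 w 0.521 F [-1.6 -0.7  0.6] tilt [-0.0079  0.0103 -0.9999]
roll rad 0.0004 shift after roll [ 0.1 -0.6  0.4] shift now [ 0.1 -0.6  0.4]
```

Force went from -4.7 to +0.6 N, so it is seated. Releasing and lifting.

>>> step_arm --pt "0.3 0 0 0 0" --pt "0 0 0 0 0" --pt "0 0 0 0 0" --pt "0 0 0 0 0" --pt "0 0 0 -10 0" --pt "0 0 0 -20 0" --pt "0 0 0 -30 0" --pt "0 0 0 -30 0" --pt "0 0 0 -30 0"

```text
time_s: 11.3
ee_pos: [0.612, 0.099, 0.1977]
orientation: [[-0.041, 0.999, 0.011], [0.999, 0.041, -0.007], [-0.007, 0.011, -1.0]]
force: [0.4, -0.4, -0.2]
width: 1.001
```

```bash
python3 -c "
from h import *
plan(448.2,0.2,190,7.9)"
```

```text
t 11.3 p [612.   99.  197.7] yaw 92.32 w 1.001 F [ 0.4 -0.4 -0.2] tilt [-0.007   0.0109 -0.9999]
roll rad -0.0974 shift after roll [ -75.4 -175.8    7.7] shift now [ -92.  -167.7    6.5]
```

>>> step_arm --pt "0 -12 -22 0 0" --pt "0 -20 -36 0 0" --pt "0 -22 -40 0 0" --pt "0 -20 -36 0 0" --pt "0 -12 -22 0 0" --pt "0 -6 -12 0 -0.05" --pt "0 0 0 0 -0.047" --pt "0 0 0 0 0"

```text
time_s: 12.3
ee_pos: [0.4444, -0.001, 0.2079]
orientation: [[-0.141, 0.99, 0.025], [0.99, 0.141, -0.011], [-0.015, 0.023, -1.0]]
force: [0.4, -0.4, -0.3]
width: 1.0
```

```bash
python3 - <<'E'
from h import *
plan(448.2,0.2,110,7.9)
im=capture('top');cv2.imwrite('pics/c1.png',cv2.resize(im[100:250,170:370,::-1],None,fx=4,fy=4))
cv2.imwrite('pics/c2.png',im[:,:,::-1])
E
```

```text
t 12.3 p [444.4  -1.  207.9] yaw 98.08 w 1.0 F [ 0.4 -0.4 -0.3] tilt [-0.0149  0.0233 -0.9996]
roll rad 0.0032 shift after roll [ 0.7  3.9 97.9] shift now [ 2.1  1.6 97.9]
```

View pics/c1.png

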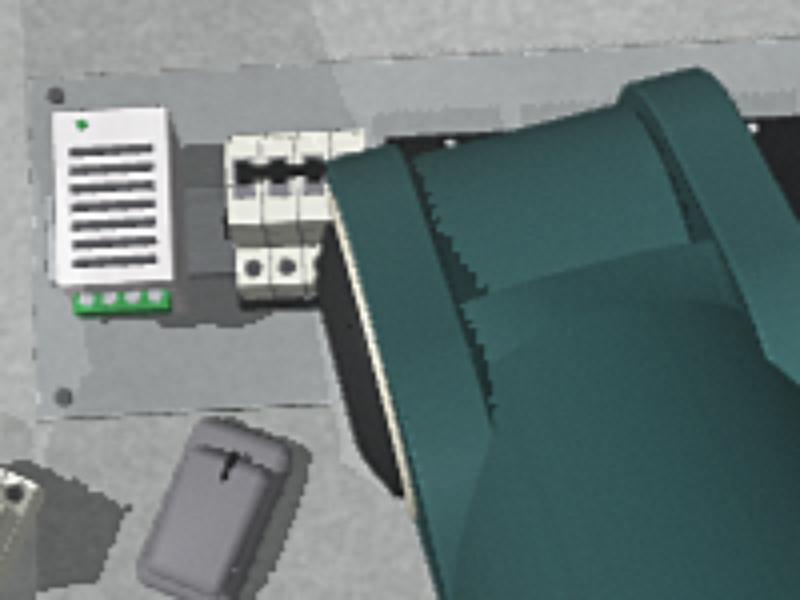

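>>> step_arm --pt "0 1 2 12 0.003" --pt "0 1 2 20 0" --pt "0 0 0 20 0" --pt "0 0 0 20 0" --pt "0 0 0 12 0" --pt "0 0 0 6 0" --pt "0 0 0 0 0"

```text
time_s: 13.22
ee_pos: [0.4513, 0.0026, 0.1129]
orientation: [[-0.135, 0.991, 0.024], [0.991, 0.135, -0.01], [-0.013, 0.023, -1.0]]
force: [-0.6, -0.3, -0.5]
width: 0.999
```

```bash
python3 - <<'E'
from h import *
plan(448.2,0.2,50,7.9)
E
```

```text
t 13.225 p [451.3   2.6 112.9] yaw 97.73 w 0.999 F [-0.6 -0.3 -0.5] tilt [-0.0133  0.0229 -0.9996]
roll rad -0.003 shift after roll [-1.9 -3.4 62.9] shift now [-1.1 -4.9 62.8]
```

>>> step_arm --pt "0 -1 -5 6 0" --pt "0 0 0 12 0" --pt "0 0 0 12 0" --pt "0 0 0 12 0" --pt "0 0 0 6 0" --pt "0 0 0 0 0"

```text
time_s: 13.98
ee_pos: [0.4478, 0.0001, 0.0619]
orientation: [[-0.134, 0.991, 0.026], [0.991, 0.134, -0.01], [-0.014, 0.024, -1.0]]
force: [0.1, -0.4, 0.2]
width: 1.005
```

```bash
python3 - <<'E'
from h import *
plan(448.2,0.2,50,7.9)
E
```

```text
t 13.975 p [4.478e+02 1.000e-01 6.190e+01] yaw 97.7 w 1.005 F [ 0.1 -0.4  0.2] tilt [-0.0138  0.0239 -0.9996]
roll rad -0.0034 shift after roll [ 0.   0.4 11.9] shift now [ 0.2  0.1 11.9]
```

>>> step_arm --pt "0 0 0 6 -0.003" --pt "0 0 0 5 0" --pt "0 0 0 0 0" --pt "1 0 0 0 0" --pt "1 0 0 0 0" --pt "1 0 0 0 0" --pt "1 0 0 0 0" --pt "1 0 0 0 0" --pt "1 0 0 0 0"

```text
time_s: 15.1
ee_pos: [0.4486, -0.0001, 0.0513]
orientation: [[-0.137, 0.99, 0.027], [0.99, 0.137, -0.011], [-0.015, 0.025, -1.0]]
force: [0.2, 0.7, -2.1]
width: 0.52
```

```bash
python3 - <<'E'
from h import *
plan(448.2,0.2,50,7.9)
E
```

```text
t 15.1 p [ 4.486e+02 -1.000e-01  5.130e+01] yaw 97.87 w 0.52 F [ 0.2  0.7 -2.1] tilt [-0.0147  0.0249 -0.9996]
roll rad -0.0005 shift after roll [ 0.3 -0.4  1.3] shift now [ 0.3 -0.4  1.3]
```

>>> step_arm --pt "1 0 0 -12 0" --pt "1 0 0 -24 0" --pt "1 0 0 -30 0" --pt "1 0 0 -30 0" --pt "1 0 0 -28 0" --pt "1 0 0 -16 0.05" --pt "1 0 0 0 0.05" --pt "1 0 0 0 0"

```text
time_s: 16.1
ee_pos: [0.4429, 0.002, 0.1984]
orientation: [[-0.031, 0.999, 0.025], [0.999, 0.032, -0.011], [-0.012, 0.024, -1.0]]
force: [-0.3, -0.4, -3.9]
width: 0.52
```

```bash
python3 - <<'E'
from h import *
plan(616.2,13.4,130,2.25)
im=capture('top');cv2.imwrite('pics/c1.png',cv2.resize(im[100:250,170:370,::-1],None,fx=4,fy=4))
E
```

```text
t 16.1 p [442.9   2.  198.4] yaw 91.79 w 0.52 F [-0.3 -0.4 -3.9] tilt [-0.0122  0.0242 -0.9996]
roll rad -0.008 shift after roll [  4.6 173.6  68.4] shift now [  6.8 171.8  72.5]
```

View pics/c1.png

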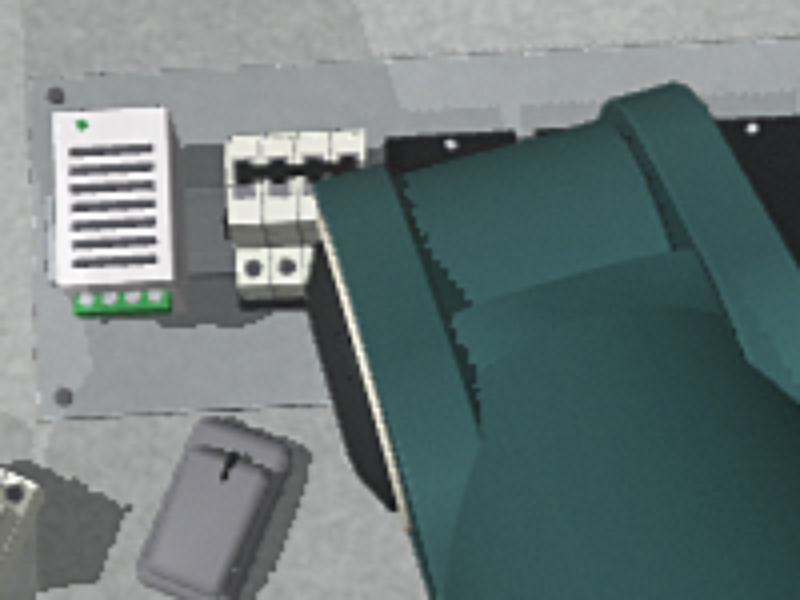

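The 4-pole is seated on its plate beside the PSU, squared up in the view at c1 (290,210). Moving the 3-pole outward.

>>> step_arm --pt "1 1 14 0 -0.008" --pt "1 1 28 0 0" --pt "1 1 36 0 0" --pt "1 1 36 0 0" --pt "1 0 30 0 0" --pt "1 0 18 0 0" --pt "1 0 8 0 0" --pt "1 0 0 0 0"

```text
time_s: 17.15
ee_pos: [0.6213, 0.0136, 0.1972]
orientation: [[-0.043, 0.999, 0.019], [0.999, 0.043, -0.011], [-0.012, 0.018, -1.0]]
force: [-0.9, 0.1, -3.7]
width: 0.518
```

```bash
python3 - <<'E'
from h import *
plan(616.2,13.4,100,2.25)
E
```

```text
t 17.15 p [621.3  13.6 197.2] yaw 92.45 w 0.518 F [-0.9  0.1 -3.7] tilt [-0.0115  0.0182 -0.9998]
roll rad 0.0035 shift after roll [-0.  -5.1 97.2] shift now [ 1.1 -6.9 97.1]
```

>>> step_arm --pt "1 0 -4 8 0.003" --pt "1 0 0 16 0" --pt "1 0 0 20 0" --pt "1 0 0 20 0" --pt "1 0 0 12 0" --pt "1 0 0 6 0" --pt "1 0 0 0 0"

```text
time_s: 18.02
ee_pos: [0.6165, 0.0119, 0.1081]
orientation: [[-0.04, 0.999, 0.016], [0.999, 0.04, -0.011], [-0.012, 0.016, -1.0]]
force: [0.3, 0.6, -3.9]
width: 0.522
```

```bash
python3 - <<'E'
from h import *
plan(616.2,13.4,71.3,2.25)
E
```

```text
t 18.025 p [616.5  11.9 108.1] yaw 92.28 w 0.522 F [ 0.3  0.6 -3.9] tilt [-0.0121  0.0156 -0.9998]
roll rad 0.0004 shift after roll [ 1.5 -0.3 36.8] shift now [ 1.9 -0.8 36.8]
```

>>> step_arm --pt "1 2 -0.5 6 0" --pt "1 0 0 9 0" --pt "1 0 0 9 0" --pt "1 0 0 5 0" --pt "1 0 0 2 0" --pt "1 0 0 0 0"

```text
time_s: 18.77
ee_pos: [0.6171, 0.0137, 0.0759]
orientation: [[-0.04, 0.999, 0.018], [0.999, 0.04, -0.012], [-0.012, 0.017, -1.0]]
force: [-0.1, 0.0, -3.7]
width: 0.517
```

```bash
python3 - <<'E'
from h import *
plan(616.2,13.4,71.3,2.25)
E
```

```text
t 18.775 p [617.1  13.7  75.9] yaw 92.27 w 0.517 F [-0.1  0.  -3.7] tilt [-0.0123  0.0173 -0.9998]
roll rad 0.0003 shift after roll [-0.3 -0.9  4.6] shift now [-0.2 -1.   4.6]
```

>>> step_arm --pt "1 0 -1 2 0" --pt "1 0 0 2 0" --pt "1 0 0 0.7 0" --pt "1 0 0 0 0"

```text
time_s: 19.27
ee_pos: [0.6164, 0.0136, 0.0714]
orientation: [[-0.04, 0.999, 0.019], [0.999, 0.04, -0.012], [-0.012, 0.018, -1.0]]
force: [1.0, -0.6, -3.7]
width: 0.517
```

```bash
python3 - <<'E'
from h import *
plan(616.2,13.4,71.3,2.25)
E
```

```text
t 19.275 p [616.4  13.6  71.4] yaw 92.26 w 0.517 F [ 1.  -0.6 -3.7] tilt [-0.0124  0.0181 -0.9998]
roll rad 0.0002 shift after roll [-0.2 -0.2  0.1] shift now [-0.2 -0.2  0.1]
```

>>> step_arm --pt "1 0 0 1.5 0" --pt "1 0 0 0.7 0"

```text
time_s: 19.52
ee_pos: [0.6165, 0.0138, 0.0711]
orientation: [[-0.04, 0.999, 0.019], [0.999, 0.04, -0.013], [-0.014, 0.018, -1.0]]
force: [-3.7, -0.6, 4.6]
width: 0.521
```

```bash
python3 - <<'E'
from h import *
plan(616.2,13.4,71.3,2.25)
E
```

```text
t 19.525 p [616.5  13.8  71.1] yaw 92.28 w 0.521 F [-3.7 -0.6  4.6] tilt [-0.0135  0.0183 -0.9997]
roll rad 0.0004 shift after roll [-0.4 -0.3 -0.2] shift now [-0.4 -0.3 -0.2]
```

Force rose to +4.6 N, so it is in contact. Release.

>>> step_arm --pt "0.3 0 0 0 0" --pt "0 0 0 0 0" --pt "0 0 0 0 0" --pt "0 0 0 0 0" --pt "0 0 0 -10 0" --pt "0 0 0 -20 0" --pt "0 0 0 -30 0" --pt "0 0 0 -30 0" --pt "0 0 0 -30 0" --pt "0 0 0 -10 0"

```text
time_s: 20.78
ee_pos: [0.6146, 0.0164, 0.2118]
orientation: [[-0.041, 0.999, 0.023], [0.999, 0.041, -0.012], [-0.013, 0.023, -1.0]]
force: [0.3, -1.4, -0.2]
width: 1.0
```

```bash
python3 - <<'E'
from h import *
plan(435.5,275.3,200,-23.7)
print(read_state()['joint_positions'])
E
```

```text
t 20.775 p [614.6  16.4 211.8] yaw 92.33 w 1.0 F [ 0.3 -1.4 -0.2] tilt [-0.0132  0.0229 -0.9997]
roll rad 0.4543 shift after roll [ 165.1 -268.1   11.8] shift now [ 266.1 -168.6    4.4]
[ 24.67001585  29.13406824 -39.74153423  95.87251188  21.83920547
  61.50790415 -19.40516776]
```

>>> step_arm --pt "0 18 -11 0 0" --pt "0 30 -19 0 0" --pt "0 40 -25 0 0" --pt "0 45 -29 0 0" --pt "0 45 -29 0 0" --pt "0 38 -24 0 0" --pt "0 26 -17 0 0" --pt "0 14 -9 0 0" --pt "0 6 -4 0 0" --pt "0 0 0 0 0"

```text
time_s: 22.02
ee_pos: [0.422, 0.2824, 0.202]
orientation: [[-0.047, 0.999, 0.019], [0.999, 0.047, -0.015], [-0.015, 0.018, -1.0]]
force: [-0.0, -1.0, -0.9]
width: 0.998
```

>>> step_arm --pt "0 0 0 0 0.06" --pt "0 0 0 0 0.12" --pt "0 0 0 0 0.12" --pt "0 0 0 0 0.1" --pt "0 0 0 0 0.05" --pt "0 0 0 0 0"

```text
time_s: 22.78
ee_pos: [0.4242, 0.2775, 0.2008]
orientation: [[0.411, 0.911, 0.017], [0.911, -0.411, -0.017], [-0.008, 0.023, -1.0]]
force: [-0.1, 0.0, 0.4]
width: 1.001
```

```bash
python3 - <<'E'
from h import *
plan(435.5,275.3,110,-23.7)
print(read_state()['joint_positions'])
im=capture('top');cv2.imwrite('pics/d1.png',cv2.resize(im[90:290,100:300,::-1],None,fx=3,fy=3))
E
```

```text
t 22.775 p [424.2 277.5 200.8] yaw 65.7 w 1.001 F [-0.1  0.   0.4] tilt [-0.0082  0.0225 -0.9997]
roll rad -0.0104 shift after roll [ 2.6 11.3 90.8] shift now [ 3.4  9.2 91. ]
[ -2.40725661  19.11009902 -41.5231014  110.7952248   16.89719964
  55.76256709 -76.29657554]
```

View pics/d1.png

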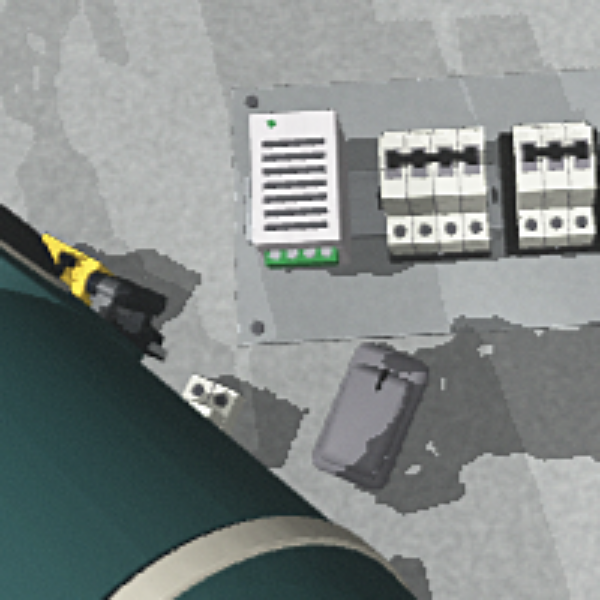

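The 4-pole and 3-pole sit on their plates. The 2-pole's far terminal dots at d1 (199,389) and (220,400) match the computed position. Descending.

>>> step_arm --pt "0 2 5 10 -0.01" --pt "0 1 4 18 0" --pt "0 0 0 20 0" --pt "0 0 0 20 0" --pt "0 0 0 12 0" --pt "0 0 0 6 0" --pt "0 0 0 0 0"

```text
time_s: 23.7
ee_pos: [0.436, 0.2734, 0.1069]
orientation: [[0.399, 0.917, 0.014], [0.917, -0.399, -0.018], [-0.011, 0.02, -1.0]]
force: [0.2, -0.4, -0.0]
width: 1.004
```

```bash
python3 - <<'E'
from h import *
plan(435.5,275.3,50,-23.7)
E
```

```text
t 23.7 p [436.  273.4 106.9] yaw 66.49 w 1.004 F [ 0.2 -0.4 -0. ] tilt [-0.0108  0.0196 -0.9997]
roll rad 0.0033 shift after roll [ 1.5 -1.2 56.9] shift now [ 2.2 -2.3 56.9]
```

>>> step_arm --pt "0 2 -2 6 0.003" --pt "0 0 0 12 0" --pt "0 0 0 12 0" --pt "0 0 0 9 0" --pt "0 0 0 5 0" --pt "0 0 0 0 0"

```text
time_s: 24.45
ee_pos: [0.436, 0.2756, 0.0604]
orientation: [[0.402, 0.916, 0.015], [0.916, -0.402, -0.017], [-0.01, 0.021, -1.0]]
force: [0.9, 0.9, -1.1]
width: 0.999
```

```bash
python3 - <<'E'
from h import *
plan(435.5,275.3,50,-23.7)
E
```

```text
t 24.45 p [436.  275.6  60.4] yaw 66.31 w 0.999 F [ 0.9  0.9 -1.1] tilt [-0.0098  0.0205 -0.9997]
roll rad 0.0001 shift after roll [-0.5 -0.3 10.4] shift now [-0.4 -0.5 10.4]
```

>>> step_arm --pt "0 0 0 6 0" --pt "0 0 0 4 0" --pt "0 0 0 0 0" --pt "1 0 0 0 0" --pt "1 0 0 0 0" --pt "1 0 0 0 0" --pt "1 0 0 0 0" --pt "1 0 0 0 0" --pt "1 0 0 0 0"

```text
time_s: 25.58
ee_pos: [0.4365, 0.2758, 0.0508]
orientation: [[0.402, 0.916, 0.016], [0.916, -0.402, -0.017], [-0.009, 0.021, -1.0]]
force: [-1.0, 0.6, -0.0]
width: 0.524
```

```bash
python3 - <<'E'
from h import *
plan(435.5,275.3,50,-23.7)
E
```

```text
t 25.575 p [436.5 275.8  50.8] yaw 66.3 w 0.524 F [-1.   0.6 -0. ] tilt [-0.0089  0.0215 -0.9997]
roll rad -0.0 shift after roll [-0.8 -0.7  0.8] shift now [-0.8 -0.8  0.8]
```

>>> step_arm --pt "1 0 0 -12 0" --pt "1 0 0 -24 0" --pt "1 0 0 -30 0" --pt "1 0 0 -30 0" --pt "1 0 0 -28 0" --pt "1 0 0 -20 0" --pt "1 0 0 -8 0" --pt "1 0 0 0 0"

```text
time_s: 26.58
ee_pos: [0.4329, 0.2785, 0.2114]
orientation: [[0.4, 0.916, 0.017], [0.916, -0.4, -0.017], [-0.009, 0.022, -1.0]]
force: [-0.4, -0.1, -2.5]
width: 0.518
```

>>> step_arm --pt "1 0 0 0 -0.06" --pt "1 0 0 0 -0.12" --pt "1 0 0 0 -0.12" --pt "1 0 0 0 -0.1" --pt "1 0 0 0 -0.05" --pt "1 0 0 0 0"

```text
time_s: 27.32
ee_pos: [0.4308, 0.2772, 0.2066]
orientation: [[-0.053, 0.999, 0.01], [0.998, 0.053, -0.019], [-0.02, 0.009, -1.0]]
force: [-0.0, 0.5, -1.7]
width: 0.519
```

```bash
python3 - <<'E'
from h import *
plan(619.5,-70.3,200,2.25)
E
```

```text
t 27.325 p [430.8 277.2 206.6] yaw 93.04 w 0.519 F [-0.   0.5 -1.7] tilt [-0.0199  0.0086 -0.9998]
roll rad 0.0137 shift after roll [-354.6  174.9    6.6] shift now [-356.8  169.9   15.1]
```

>>> step_arm --pt "1 -18 9 0 0.013" --pt "1 -34 17 0 0" --pt "1 -46 22 0 0" --pt "1 -52 25 0 0" --pt "1 -52 25 0 0" --pt "1 -50 25 0 0" --pt "1 -42 21 0 0" --pt "1 -28 14 0 0" --pt "1 -14 7 0 0" --pt "1 0 0 0 0"

```text
time_s: 28.58
ee_pos: [0.6117, -0.0725, 0.2115]
orientation: [[-0.022, 1.0, 0.006], [1.0, 0.022, -0.022], [-0.022, 0.005, -1.0]]
force: [-1.1, 0.5, -1.5]
width: 0.519
```

```bash
python3 - <<'E'
from h import *
plan(619.5,-70.3,120,2.25)
E
```

```text
t 28.575 p [611.7 -72.5 211.5] yaw 91.25 w 0.519 F [-1.1  0.5 -1.5] tilt [-0.0217  0.005  -0.9998]
roll rad -0.0174 shift after roll [ 1.8  7.9 91.5] shift now [ 4.   7.4 91.4]
```

>>> step_arm --pt "1 2 4 8 -0.017" --pt "1 1 4 16 0" --pt "1 0 0 20 0" --pt "1 0 0 20 0" --pt "1 0 0 14 0" --pt "1 0 0 8 0" --pt "1 0 0 0 0"

```text
time_s: 29.45
ee_pos: [0.6188, -0.0668, 0.1179]
orientation: [[-0.045, 0.999, 0.003], [0.999, 0.045, -0.02], [-0.02, 0.002, -1.0]]
force: [-0.4, -0.3, -1.7]
width: 0.518
```

```bash
python3 - <<'E'
from h import *
plan(619.5,-70.3,70.8,2.25)
E
```

```text
t 29.45 p [618.8 -66.8 117.9] yaw 92.57 w 0.518 F [-0.4 -0.3 -1.7] tilt [-0.0204  0.0021 -0.9998]
roll rad 0.0056 shift after roll [-3.6  0.6 47.1] shift now [-2.6  0.5 47.2]
```

>>> step_arm --pt "1 -3 0.5 6 0.005" --pt "1 0 0 11 0" --pt "1 0 0 12 0" --pt "1 0 0 8 0" --pt "1 0 0 4 0" --pt "1 0 0 0 0"

```text
time_s: 30.2
ee_pos: [0.6202, -0.0711, 0.075]
orientation: [[-0.039, 0.999, 0.004], [0.999, 0.039, -0.021], [-0.021, 0.004, -1.0]]
force: [0.3, -0.5, -1.2]
width: 0.517
```

```bash
python3 - <<'E'
from h import *
plan(619.5,-70.3,70.8,2.25)
im=capture('scene');cv2.imwrite('pics/e1.png',cv2.resize(im[200:360,190:400,::-1],None,fx=3.5,fy=3.5))
E
```

```text
t 30.2 p [620.2 -71.1  75. ] yaw 92.24 w 0.517 F [ 0.3 -0.5 -1.2] tilt [-0.0208  0.0036 -0.9998]
roll rad -0.0002 shift after roll [ 0.8 -0.6  4.2] shift now [ 0.9 -0.7  4.1]
```

View pics/e1.png

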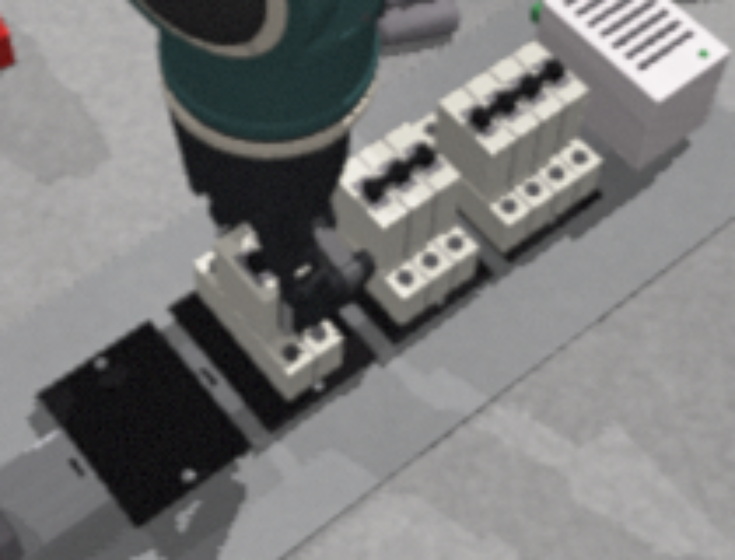

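The two seated breakers stand upright at e1 (525,130) and (410,220). The 2-pole is over the middle of its plate. Setting it down.

>>> step_arm --pt "1 0.9 -0.7 2 0" --pt "1 0 0 1.5 0" --pt "1 0 0 1 0" --pt "1 0 0 1 0"

```text
time_s: 30.75
ee_pos: [0.6199, -0.0703, 0.0707]
orientation: [[-0.039, 0.999, 0.006], [0.999, 0.039, -0.021], [-0.022, 0.005, -1.0]]
force: [-11.9, -0.6, 20.7]
width: 0.523
```

```bash
python3 - <<'E'
from h import *
plan(619.5,-70.3,70.8,2.25)
E
```

```text
t 30.75 p [619.9 -70.3  70.7] yaw 92.23 w 0.523 F [-11.9  -0.6  20.7] tilt [-0.0216  0.005  -0.9998]
roll rad -0.0003 shift after roll [ 0.1 -0.4 -0.1] shift now [ 0.1 -0.4 -0.1]
```

Contact at 20 N. Release.

>>> step_arm --pt "0.3 0 0 0 0" --pt "0 0 0 0 0" --pt "0 0 0 0 0" --pt "0 0 0 0 0" --pt "0 0 0 -10 0" --pt "0 0 0 -20 0" --pt "0 0 0 -30 0" --pt "0 0 0 -30 0" --pt "0 0 0 -30 0" --pt "0 0 0 -10 0"

```text
time_s: 32.0
ee_pos: [0.6197, -0.0668, 0.2113]
orientation: [[-0.04, 0.999, 0.01], [0.999, 0.04, -0.022], [-0.022, 0.009, -1.0]]
force: [-0.0, -0.1, -0.8]
width: 1.001
```

```bash
python3 - <<'E'
from h import *
plan(459.6,-273.1,200,23.0)
E
```

```text
t 32.0 p [619.7 -66.8 211.3] yaw 92.28 w 1.001 F [-0.  -0.1 -0.8] tilt [-0.0219  0.0088 -0.9997]
roll rad -0.3616 shift after roll [-127.4 -228.    11.3] shift now [-199.5 -168.3   14.2]
```

>>> step_arm --pt "0 -14 -12 0 0" --pt "0 -24 -20 0 0" --pt "0 -32 -27 0 0" --pt "0 -36 -30 0 0" --pt "0 -34 -28 0 0" --pt "0 -26 -22 0 0" --pt "0 -17 -15 0 0" --pt "0 -10 -8 0 0" --pt "0 -3 -3 0 0" --pt "0 0 0 0 0"

```text
time_s: 33.25
ee_pos: [0.4487, -0.2793, 0.2103]
orientation: [[-0.035, 0.999, 0.002], [0.999, 0.035, -0.02], [-0.02, 0.001, -1.0]]
force: [0.9, 0.1, 0.2]
width: 0.999
```

>>> step_arm --pt "0 0 0 0 -0.05" --pt "0 0 0 0 -0.1" --pt "0 0 0 0 -0.1" --pt "0 0 0 0 -0.08" --pt "0 0 0 0 -0.03" --pt "0 0 0 0 0"

```text
time_s: 34.0
ee_pos: [0.452, -0.2742, 0.2101]
orientation: [[-0.402, 0.916, 0.003], [0.916, 0.402, -0.018], [-0.018, -0.004, -1.0]]
force: [-0.6, 0.8, 0.5]
width: 1.0
```

```bash
python3 - <<'E'
from h import *
plan(459.6,-273.1,110,23.0)
im=capture('top');cv2.imwrite('pics/f1.png',cv2.resize(im[100:280,180:450,::-1],None,fx=2.9,fy=2.9))
E
```

```text
t 34.0 p [ 452.  -274.2  210.1] yaw 113.69 w 1.0 F [-0.6  0.8  0.5] tilt [-0.0176 -0.0043 -0.9998]
roll rad 0.012 shift after roll [ -2.    7.4 100.1] shift now [ -0.3   7.8 100.1]
```

View pics/f1.png

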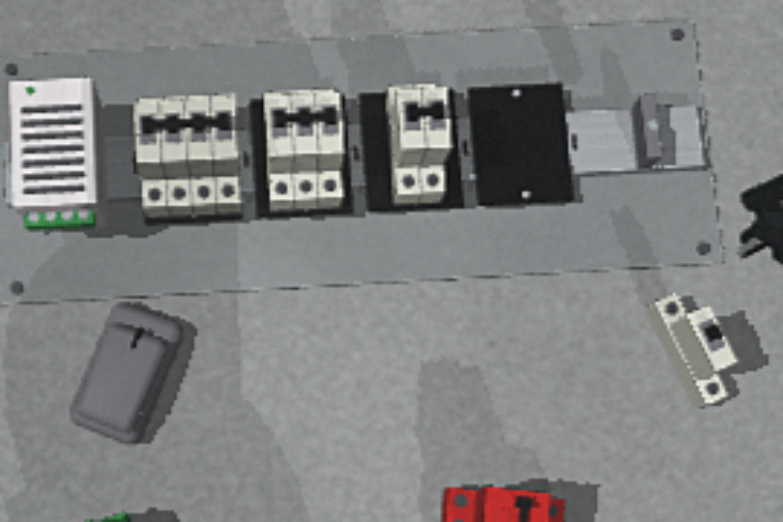

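All three placed breakers and the free plate are in clear view. I'll check their centres from the terminal dots at z = 50 mm.

```bash
cat > chk.py <<'E'
from h import *
import sys
im=capture('top')[:,:,::-1].copy(); S=8
for nm in sys.argv[1:]:
    sx,sy=SEAT[nm]; n=int(nm[2])
    u=proj('top',[[(sx-32)/1000,sy/1000,.05]])[0]; x,y,w,h=int(u[0])-22,int(u[1])-9,44,18
    z=cv2.resize(im[y:y+h,x:x+w],None,fx=S,fy=S,interpolation=2)
    k,l,st,ce=cv2.connectedComponentsWithStats((z.max(2)<125).astype(np.uint8))
    P=[]
    for i in range(1,k):
        if 500<st[i,4]<1400 and st[i,2]<48 and st[i,3]<48: P.append(ray('top',(ce[i]+.5)/S-.5+[x,y],.05)[0,:2]*1000)
    P=np.array(sorted(P,key=lambda p:-p[1])); print(nm,len(P),P.round(1).tolist())
    if len(P)==n:
        a=np.radians(SY) if n==1 else np.arctan2((P[0]-P[-1])[0]*-1,(P[0]-P[-1])[1])
        c=P.mean(0)+32.5*np.array([np.cos(a),np.sin(a)])
        print('  yaw',np.degrees(a).round(2),'centre',c.round(1),'err',(c-[sx,sy]).round(1))
E
python3 chk.py cb4 cb3 cb2
```

```text
cb4 4 [[579.0, 124.5], [579.6, 106.4], [580.4, 88.2], [581.1, 70.2]]
  yaw 2.18 centre [612.5  98.6] err [-0.3 -0. ]
cb3 3 [[582.2, 30.5], [583.3, 12.5], [583.8, -5.6]]
  yaw 2.56 centre [615.6  13.9] err [-0.6  0.2]
cb2 2 [[586.0, -64.1], [586.7, -82.1]]
  yaw 2.26 centre [618.8 -71.8] err [-0.7 -0.7]
```

Errors are within 1 mm and 0.4°, which is excellent. Last one: the 1-pole.

>>> step_arm --pt "0 0 4 10 0.012" --pt "0 0 4 18 0" --pt "0 0 0 22 0" --pt "0 0 0 22 0" --pt "0 0 0 14 0" --pt "0 0 0 8 0" --pt "0 0 0 0 0"

```text
time_s: 34.98
ee_pos: [0.4601, -0.2713, 0.1081]
orientation: [[-0.388, 0.922, 0.001], [0.922, 0.388, -0.016], [-0.015, -0.005, -1.0]]
force: [-0.2, 0.2, -0.3]
width: 0.996
```

```bash
python3 - <<'E'
from h import *
plan(459.6,-273.1,50,23.0)
E
```

```text
t 34.975 p [ 460.1 -271.3  108.1] yaw 112.83 w 0.996 F [-0.2  0.2 -0.3] tilt [-0.0152 -0.0051 -0.9999]
roll rad -0.003 shift after roll [-1.5 -1.2 58.1] shift now [-0.6 -0.9 58.1]
```

>>> step_arm --pt "0 -0.6 -1 6 -0.003" --pt "0 0 0 12 0" --pt "0 0 0 12 0" --pt "0 0 0 9 0" --pt "0 0 0 6 0" --pt "0 0 0 0 0"

```text
time_s: 35.72
ee_pos: [0.4598, -0.2735, 0.0608]
orientation: [[-0.39, 0.921, 0.002], [0.92, 0.39, -0.017], [-0.017, -0.005, -1.0]]
force: [0.2, 0.5, -0.6]
width: 0.996
```

```bash
python3 - <<'E'
from h import *
plan(459.6,-273.1,50,23.0)
E
```

```text
t 35.725 p [ 459.8 -273.5   60.8] yaw 112.99 w 0.996 F [ 0.2  0.5 -0.6] tilt [-0.0166 -0.0045 -0.9999]
roll rad -0.0002 shift after roll [ 0.5 -0.1 10.8] shift now [ 0.7 -0.  10.8]
```

>>> step_arm --pt "0 0.7 0 6 0" --pt "0 0 0 4.5 0" --pt "0 0 0 0 0" --pt "1 0 0 0 0" --pt "1 0 0 0 0" --pt "1 0 0 0 0" --pt "1 0 0 0 0" --pt "1 0 0 0 0" --pt "1 0 0 0 0"

```text
time_s: 36.85
ee_pos: [0.4601, -0.2734, 0.0504]
orientation: [[-0.39, 0.921, 0.004], [0.92, 0.39, -0.018], [-0.018, -0.004, -1.0]]
force: [-0.1, 0.2, -0.4]
width: 0.518
```

```bash
python3 - <<'E'
from h import *
plan(459.6,-273.1,50,23.0)
E
```

```text
t 36.85 p [ 460.1 -273.4   50.4] yaw 112.98 w 0.518 F [-0.1  0.2 -0.4] tilt [-0.0179 -0.0038 -0.9998]
roll rad -0.0003 shift after roll [ 0.4 -0.3  0.4] shift now [ 0.4 -0.3  0.4]
```

>>> step_arm --pt "1 0 0 -12 0" --pt "1 0 0 -24 0" --pt "1 0 0 -30 0" --pt "1 0 0 -30 0" --pt "1 0 0 -28 0" --pt "1 0 0 -20 0" --pt "1 0 0 -8 0" --pt "1 0 0 0 0"

```text
time_s: 37.85
ee_pos: [0.4592, -0.2695, 0.2113]
orientation: [[-0.392, 0.92, 0.004], [0.92, 0.392, -0.018], [-0.019, -0.004, -1.0]]
force: [-0.4, 0.3, -2.3]
width: 0.518
```

>>> step_arm --pt "1 0 0 0 0.05" --pt "1 0 0 0 0.1" --pt "1 0 0 0 0.1" --pt "1 0 0 0 0.08" --pt "1 0 0 0 0.03" --pt "1 0 0 0 0"

```text
time_s: 38.6
ee_pos: [0.4573, -0.2684, 0.2066]
orientation: [[-0.034, 0.999, -0.002], [0.999, 0.033, -0.014], [-0.014, -0.002, -1.0]]
force: [-0.6, -0.5, -2.2]
width: 0.515
```

```bash
python3 - <<'E'
from h import *
plan(623.2,-156.2,200,2.25)
E
```

```text
t 38.6 p [ 457.3 -268.4  206.6] yaw 91.92 w 0.515 F [-0.6 -0.5 -2.2] tilt [-0.014  -0.0021 -0.9999]
roll rad -0.0058 shift after roll [105.6 170.2   6.6] shift now [106.6 169.6   4.8]
```

>>> step_arm --pt "1 9 14 0 -0.005" --pt "1 16 25 0 0" --pt "1 20 32 0 0" --pt "1 20 34 0 0" --pt "1 18 29 0 0" --pt "1 12 20 0 0" --pt "1 6 10 0 0" --pt "1 3 4 0 0" --pt "1 0 0 0 0"

```text
time_s: 39.72
ee_pos: [0.6289, -0.1496, 0.2031]
orientation: [[-0.048, 0.999, -0.002], [0.999, 0.048, -0.012], [-0.012, -0.003, -1.0]]
force: [-0.7, -0.9, -1.2]
width: 0.521
```

```bash
python3 - <<'E'
from h import *
plan(623.2,-156.2,110,2.25)
E
```

```text
t 39.725 p [ 628.9 -149.6  203.1] yaw 92.75 w 0.521 F [-0.7 -0.9 -1.2] tilt [-0.0118 -0.0027 -0.9999]
roll rad 0.0087 shift after roll [-6.4 -5.9 93.1] shift now [-5.2 -5.7 93.1]
```

>>> step_arm --pt "1 -3 -3 10 0.008" --pt "1 -2 -3 18 0" --pt "1 0 0 20 0" --pt "1 0 0 20 0" --pt "1 0 0 14 0" --pt "1 0 0 8 0" --pt "1 0 0 0 0"

```text
time_s: 40.6
ee_pos: [0.6202, -0.1585, 0.1053]
orientation: [[-0.037, 0.999, -0.005], [0.999, 0.037, -0.012], [-0.012, -0.005, -1.0]]
force: [0.9, -0.1, -0.5]
width: 0.52
```

```bash
python3 - <<'E'
from h import *
plan(623.2,-156.2,70.4,2.25)
E
```

```text
t 40.6 p [ 620.2 -158.5  105.3] yaw 92.12 w 0.52 F [ 0.9 -0.1 -0.5] tilt [-0.012  -0.0053 -0.9999]
roll rad -0.0023 shift after roll [ 2.1  3.1 34.9] shift now [ 2.6  3.3 34.8]
```

>>> step_arm --pt "1 2.5 3 5 -0.002" --pt "1 0 0 8 0" --pt "1 0 0 8 0" --pt "1 0 0 6 0" --pt "1 0 0 3 0" --pt "1 0 0 0 0"

```text
time_s: 41.35
ee_pos: [0.624, -0.1561, 0.0743]
orientation: [[-0.039, 0.999, -0.003], [0.999, 0.039, -0.013], [-0.013, -0.004, -1.0]]
force: [-0.3, -0.4, -1.9]
width: 0.52
```

```bash
python3 - <<'E'
from h import *
plan(623.2,-156.2,70.4,2.25)
E
```

```text
t 41.35 p [ 624.  -156.1   74.3] yaw 92.24 w 0.52 F [-0.3 -0.4 -1.9] tilt [-0.0126 -0.0036 -0.9999]
roll rad -0.0001 shift after roll [-0.1 -0.8  3.9] shift now [-0.1 -0.8  3.9]
```

>>> step_arm --pt "1 0 -0.8 2 0" --pt "1 0 0 1.5 0" --pt "1 0 0 0.7 0" --pt "1 0 0 0 0"

```text
time_s: 41.85
ee_pos: [0.6234, -0.1562, 0.0705]
orientation: [[-0.039, 0.999, -0.002], [0.999, 0.039, -0.013], [-0.013, -0.003, -1.0]]
force: [-0.3, 0.4, -2.4]
width: 0.518
```

```bash
python3 - <<'E'
from h import *
plan(623.2,-156.2,70.4,2.25)
E
```

```text
t 41.85 p [ 623.4 -156.2   70.5] yaw 92.24 w 0.518 F [-0.3  0.4 -2.4] tilt [-0.0129 -0.0027 -0.9999]
roll rad -0.0002 shift after roll [-0.  -0.2  0.1] shift now [-0.  -0.2  0.1]
```

>>> step_arm --pt "1 0 0 1.2 0" --pt "1 0 0 0.7 0"

```text
time_s: 42.1
ee_pos: [0.6235, -0.1562, 0.0704]
orientation: [[-0.039, 0.999, -0.002], [0.999, 0.039, -0.014], [-0.014, -0.003, -1.0]]
force: [-5.3, 0.6, 9.8]
width: 0.518
```

```bash
python3 - <<'E'
from h import *
plan(623.2,-156.2,70.4,2.25)
E
```

```text
t 42.1 p [ 623.5 -156.2   70.4] yaw 92.24 w 0.518 F [-5.3  0.6  9.8] tilt [-0.0139 -0.0027 -0.9999]
roll rad -0.0002 shift after roll [ 0.  -0.3  0. ] shift now [ 0.  -0.3  0. ]
```

Contact at 9.8 N. Releasing, lifting, and backing off to the -y side.

>>> step_arm --pt "0.3 0 0 0 0" --pt "0 0 0 0 0" --pt "0 0 0 0 0" --pt "0 0 0 0 0" --pt "0 0 0 -10 0" --pt "0 0 0 -20 0" --pt "0 0 0 -30 0" --pt "0 0 0 -30 0" --pt "0 0 0 -30 0" --pt "0 0 0 -10 0"

```text
time_s: 43.35
ee_pos: [0.6243, -0.1538, 0.2106]
orientation: [[-0.04, 0.999, 0.001], [0.999, 0.04, -0.014], [-0.014, 0.001, -1.0]]
force: [-0.4, 0.8, -0.2]
width: 1.002
```

>>> step_arm --pt "0 -15 -10 0 0" --pt "0 -25 -20 0 0" --pt "0 -35 -30 0 0" --pt "0 -35 -30 0 0" --pt "0 -35 -30 0 0" --pt "0 -30 -25 0 0" --pt "0 -20 -15 0 0" --pt "0 -10 -5 0 0" --pt "0 0 0 0 0" --pt "0 0 0 0 0"

```text
time_s: 44.6
ee_pos: [0.4539, -0.3761, 0.208]
orientation: [[-0.035, 0.999, -0.007], [0.999, 0.035, -0.011], [-0.01, -0.007, -1.0]]
force: [0.2, 0.6, -0.9]
width: 1.0
```

```bash
python3 chk.py cb4 cb3 cb2 cb1; python3 - <<'E'
from h import *
a=capture('top');b=capture('scene');s=read_state();print(s['time_s'],s['ee_pos'],s['force'])
cv2.imwrite('pics/g1.png',a[:,:,::-1]);cv2.imwrite('pics/g2.png',cv2.resize(b[130:380,150:430,::-1],None,fx=2.4,fy=2.4))
E
```

```text
cb4 4 [[579.0, 124.5], [579.6, 106.4], [580.4, 88.2], [581.0, 70.2]]
  yaw 2.2 centre [612.5  98.6] err [-0.3 -0. ]
cb3 3 [[582.2, 30.7], [583.3, 12.5], [583.8, -5.6]]
  yaw 2.54 centre [615.6  14. ] err [-0.6  0.3]
cb2 2 [[586.0, -64.1], [586.8, -82.1]]
  yaw 2.33 centre [618.9 -71.8] err [-0.6 -0.7]
cb1 1 [[590.1, -157.3]]
  yaw 2.25 centre [ 622.6 -156. ] err [-0.2 -0.2]
44.75 [ 0.45409077 -0.37613626  0.20816897] [-0.2384637   0.15764582 -0.01886909]
```

View pics/g1.png

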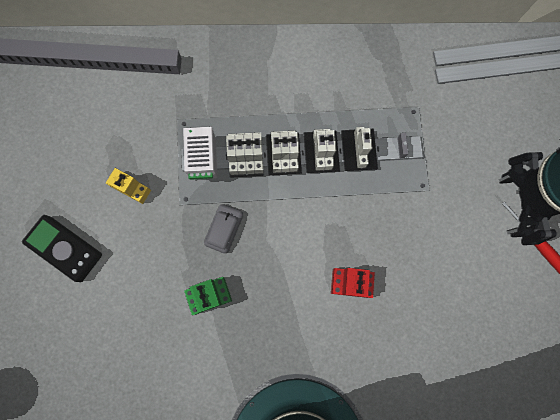

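View pics/g2.png

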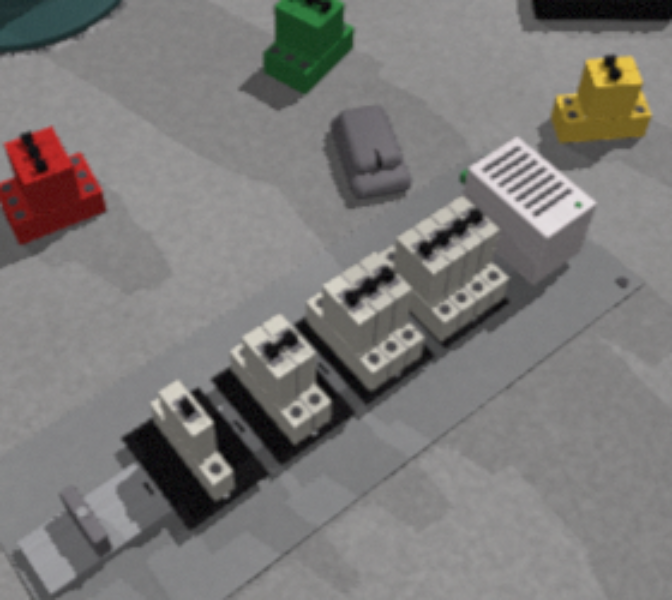

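The top view shows the row 4-3-2-1 poles at columns 245, 285, 325 and 363, starting at the PSU (198,150). The mouse (225,228) and the look-alikes have not moved, and the arm is clear. Handing in.

```bash
python3 -c "
from bench import *
print(finish_job())"
```

```text
the job is handed in; nothing more can be done
None
```

All four breakers now stand upright on the rail plates in order of width: the four-pole next to the power supply, then the three-pole, two-pole and single-pole. I handed the job in at about 45 s of the 104 s allowed.

**Placement:** In the last top-camera check, each breaker's centre was within about 1 mm of its plate's middle. The three wider ones were squared to within 0.4°. The single-pole shows only one usable dot, so I judged its angle from the gripper pose at release, which was within 0.1° of the plate.

**Left alone:** The mouse and the yellow, green and red look-alikes are where they were, and the gripper is open and clear of everything.

**Disagreement:** The two cameras disagreed by about 3 mm on where the plates are. I measured both breakers and plates with the top camera, so a shared offset should mostly cancel out.

**Tool tilt:** The tool picked up a tilt of up to about 1.6° during the moves. The breakers settled flat once released.

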